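# Set the work-support leg to its mark and close the cam lever

## Robot

A 6-joint arm with a two-finger parallel gripper is mounted at the origin on the work surface. World frame = base frame: x ahead of the robot, y to its left, z up, the work surface at z = 0. Lengths are in mm, angles in degrees, forces in N, time in s.
With the tool pointing down it reaches from about 350 to 850 mm from the base axis. Payload 8.1 kg.
Tool frame: the origin (TCP) lies midway between the tips of the shut fingers; the grasp point (between the pads) lies 19 mm behind it; z points along the fingers, y is the line along which they close (so a half turn about z gives the same grasp; the last joint's range is limited). The gripper opens to 85 mm and grips with 20 to 120 N. Pads are 22 mm wide; open, the fingers measure 114 mm over their backs; the gripper's body (76 mm by 85 mm) begins 54 mm behind the grasp point. The pads swing forward as they close: fully open they stand 13 mm farther back than shut.
Start: joints at [70.68, 7.471, 85.268, -0, 87.261, -4.893], TCP at [149.466, 581.089, 206.892] pointing down, gripper open.
Joint ranges: [-169.43, 169.43], [-51.17, 129.36], [1.28, 143.12], [-76.62, 256.62], [0, 156.53], [-152.29, 152.29]. Speed limits (degrees/s): [136.94, 136.94, 159.86, 180, 180, 180].

## Interface

Orientations are given as [roll, pitch, yaw] about the fixed x, y, z axes, in that order (R = Rz(yaw) Ry(pitch) Rx(roll)).
In Python, from bench import sense, snapshot, order, finder gives the robot as it stands.
- The arm moves only by the tool send_rows, never from a script. Its argument "steps" is a list of rows, each a list of 2 entries, a list of its own where there are three numbers: the shift along the world's x, y, z in units of 30 mm (1.0 is 30 mm), then the turn, a rotation vector about the world's x, y, z in rad. In form: [[[dx, dy, dz], [wx, wy, wz]], ...]. A call has 1 to 10 rows; each row is the pose to reach, as a shift and turn from the pose commanded when the call began; what a row does not reach only later rows make up. A row lasts 1/8 s, in which the tool goes at most 62.5 mm and 10.7 degrees, less where a joint would pass 70% of its speed; a pose out of reach is approached as far as the arm can. A call with a gripper value outside its range is refused whole. "fingers" is the closure, from 0 (fully open) to 1 (shut), set as the call begins (left out, the last holds). The fingers move at their own pace and stop on an object; "squeeze" is the grip in N (left out, the last holds). Time passes only in rows, so rows that repeat a pose let the fingers close. It gives the time, the measured TCP pose, the force, the opening and the grip force at its end, in the units of the state.
- sense(): the state, without advancing time (a new reading comes with each control period).
- snapshot(name): name is "side" or "top" or "wrist"; returns a dict with "img" (384x512x3 uint8, red, green, blue), "K" (3x3 intrinsics, pixels), "k1" (the pictures are not rectified: a ray, as slopes to the right and down, at radius r is drawn at 1 + k1 r^2 times it, then the intrinsics apply), "pose" (4x4, takes a point from camera to world coordinates). Camera axes: x right, y up, looking along -z (the intrinsics and any distortion apply to the point x, -y, -z); pixel columns grow to the right and rows downward; lengths in mm; the calibration is good to about 2 mm. A picture is of the moment at which its call begins. There is no depth.
- order.hand_in(): hands the job in; it is judged then, once.
Trained networks look in the newest picture that a camera, given by its name, has taken for a name from the list of things; names that differ only in an ending like _2 or _b are one class to them, and where a whole thing is asked for, a point or a joint stands for the part that bears it (a point fixed in the world has none). Each returns a list of dicts, best first, with "confidence" (0 to 1); they miss things now and then, are a little off and sometimes report something else, mostly with a low value. They report only what shows in the picture. A call takes as long as a camera call. They do not tell look-alikes from the thing itself.
- finder.find_in(label, camera): "box" ([left, top, width, height] as shares, 0 to 1, of the picture: columns of its width, rows of its height, round what is visible of it).
- finder.trace(label, camera): "mask" (384x512 bool, what is visible of it) and "box" ([left, top, width, height] as shares, 0 to 1, of the picture: columns of its width, rows of its height, round what is visible of it).
- finder.pinpoint(label, camera): "at" ([column, row] as shares, 0 to 1, of the picture: columns of its width, rows of its height: a listed point, or the origin of a listed thing).
The state is a dict: "time": time; "joint_pos": joint angles; "qd": joint speeds; "joint_efforts": joint torques, N m; "tool_pos": TCP position; "tcp_rot": TCP orientation; "ft_force": force on the tool from outside, world axes, zero at the start; "wrist_torque": the same for the moment, N m; "finger_gap": finger opening in mm; "grip_force": force on a finger pad.
Only numpy, scipy, OpenCV 4.12 (cv2) and the standard library are available. Lean on these libraries where they do the work, as an engineer would, in place of code of your own. Each camera call takes 0.05 s, during which the arm holds its last target. There are 200 camera calls.

## Task

Seat the orange clamp pad flat and square in the pocket on top of the blue collar and let go of it. Then draw the sprung sliding leg out by its T-bar until the bar lines up with the red length mark and, holding it there all the while, push the red cam lever fully closed; finish still holding the leg at the mark, because the spring pulls it back as soon as it is let go. Leave the other things on the bench where they are.

Things in the scene. Friction and masses are not known exactly. Their poses are not given: they have to be found in the camera images.
- stand: fixed work support: plywood board, blue collar. Origin on its underside (lies on the 3 mm mat) below the collar's front mouth. -x is the way the leg draws out (roughly to the robot), z up. Collar from x = 0 to 112 mm, 76 mm wide (y), rim 62 mm above the origin (53 mm where x < 24 mm). A steel rule, 22 mm wide, on a rail along x at y = -140 mm, top at z = 40 mm, beside the leg.
- pocket (a point): middle of the pocket's floor, in the collar's top, 68 mm behind the mouth. The pocket is 53 mm (stand's x) by 39 mm (stand's y), 9 mm deep, with a 2 mm chamfered rim.
- pad: loose orange plastic clamp pad, about 60 g: flat base 50 (its x) x 36 (its y) x 12 mm, with an upright grip fin on top 30 long (x), 12 thick (y), from 11 to 37 mm above the underside. Origin in the middle of the underside. Starts lying on the mat; either way round fits the pocket.
- leg: sliding leg: 22 mm tube along the stand's x, steel round T-bar across its end, 16 mm thick, 115 mm to each side along y, white tip at -y. Origin in the T-bar's middle, 40 mm above the stand's underside; axes as the stand's. At rest 58 mm before the mouth (50 mm gap from bar to collar), slides out 65 mm more. A spring pulls it in, 3 N at rest, 5 N at the mark; the cam does not hold it.
- mark (a point): the red length mark on the rule, just past the T-bar's white tip, at y = -140 mm, z = 40 mm of the stand and 82 to 104 mm in front of the mouth; axes as the stand's. The leg is at its mark when the T-bar's centre line has the same stand x as this point.
- lever (a joint): angle of the red cam lever about its upright pivot, rad: 0 closed (at its stop, pointing along the leg straight out, -x of the stand), up to 0.5 open (tip swung to the stand's +y side). It stays where it is left and needs about 0.2 N m to turn.
- lever_hinge (a point): the lever's pivot axis, at x = 10, y = 10, z = 65 mm of the stand, at the lever's mid-height
- lever_tip (a point): free end of the lever, 122 mm from the pivot, at mid-height. The arm is 12 mm thick, 56 to 74 mm above the stand's underside, so it passes over the T-bar (top 48 mm). Fingers standing between collar and T-bar, on the lever's +y side, can hold the bar out and, sliding along it to -y (towards the tube), push the lever closed.
- level: bystander: yellow spirit level 300 x 22 x 50 mm, standing on edge at the back, origin under its middle
- pliers: bystander: slip-joint pliers with red handles, 180 mm, origin near the joint
- file: bystander: steel file with wooden handle, 330 mm, origin near the middle
- tub: bystander: clear plastic tub with clip-on lid 126 x 176 x 71 mm, origin under its middle
- tin: bystander: can 74 mm across, 110 mm high, origin under its middle
There are look-alikes about, which are no part of the job. Several things have the shape of the pad; the one meant has the colours described above.

How it is judged (in metres and radians):
On the way, in this order (a step that is already met when the one before it is completed fails the run):
1. the pad lies flat and square in the pocket, let go (z of pad in the frame of pocket below 0.0025 m and horizontal distance between pad and pocket below 0.004 m and angle between pad's own z axis and vertical below 0.06 rad and angle between the x axis of pad and the x axis of stand, either way round below 0.12 rad and contact force between the fingers and pad below 0.1 N), for 0.2 s.
2. the leg is held at its mark, the lever still open (x of leg in the frame of mark between -0.005 and 0.005 m and value of joint lever above 0.27 rad and contact force between the fingers and leg above 0.5 N), for 0.3 s.
At the end, for the whole second after the job is handed in: The pad lies flat in the pocket (within 2.5 mm of its floor, 4 mm of its middle), untouched by the fingers; the leg is held by the fingers (more than 1 N) within 5 mm of the mark; the lever is within 0.1 rad of closed (all of step 1 and x of leg in the frame of mark between -0.005 and 0.005 m and value of joint lever below 0.1 rad and contact force between the fingers and leg above 1 N); the arm keeps its last pose, push and grip.
It fails at once if the lever is swung in while the leg is more than 8 mm off its mark (value of joint lever below 0.27 rad and (x of leg in the frame of mark above 0.008 m or x of leg in the frame of mark below -0.008 m)).
It fails at once if a bystander (level, pliers, file, tub, tin) is moved more than 20 mm (distance of any of level, pliers, file, tub, tin from where it was at the start of the episode above 0.02 m).
It also fails if it takes over 51 s, if anything falls off the work surface, if the arm or the gripper's body presses on something with over 40 N, if the wrist force passes 120 N, or if a joint passes its speed limit or range.

## Working session

There is one attempt and no reset: what is moved stays moved. The work goes in short steps, Python scripts to look and compute and a tool call to move; the robot and the scene stay as the last step left them, time stands still between calls to the robot, and variables do not carry over. Pictures are saved under pics/ and viewed, at most 10 in all, crops included, and the job is handed in when it is done.

Besides the shell and the picture viewer there is one more tool, called after "Call:" by a JSON object that holds its "fn" and its "kwargs". send_rows: Moves the arm, as the interface text tells. Its arguments: {"type":"object","properties":{"steps":{"type":"array"},"fingers":{"type":"number"},"squeeze":{"type":"number"}},"required":["steps"]}

```bash
mkdir -p pics; ls
cat > h.py <<'E'
import numpy as np,cv2
from bench import sense,snapshot,order,finder
def ray(s,px):
    K=s["K"];k=s["k1"];d=np.array([(px[0]-K[0][2])/K[0][0],(px[1]-K[1][2])/K[1][1]]);u=d.copy()
    for _ in range(30): u=d/(1+k*(u@u))
    P=np.array(s["pose"]);v=P[:3,:3]@np.array([u[0],-u[1],-1]);return P[:3,3],v/np.linalg.norm(v)
def onz(s,px,z):
    o,v=ray(s,px);return o+v*(z-o[2])/v[2]
def proj(s,p):
    P=np.array(s["pose"]);c=P[:3,:3].T@(np.array(p,float)-P[:3,3]);u=np.array([c[0],-c[1]])/-c[2];u=u*(1+s["k1"]*(u@u));K=s["K"]
    return np.array([K[0][0]*u[0]+K[0][2],K[1][1]*u[1]+K[1][2]])
def tri(a,b):
    (o1,v1),(o2,v2)=a,b;A=np.stack([v1,-v2],1);t=np.linalg.lstsq(A,o2-o1,rcond=None)[0];p,q=o1+v1*t[0],o2+v2*t[1];return (p+q)/2,np.linalg.norm(p-q)
W=np.array([512,384])
E
python3 - <<'E'
from h import *
S={}
for c in("top","side","wrist"):
    S[c]=snapshot(c);print(c,np.array(S[c]["pose"]).round(2).tolist(),S[c]["K"][0][0],S[c]["k1"])
    cv2.imwrite(f"pics/{c}0.png",S[c]["img"][:,:,::-1])
R={}
for n in("pocket","mark","lever_hinge","lever_tip","leg","stand","pad"):
    for c in("top","side"):
        r=finder.pinpoint(n,c);R[n,c]=r
        print(n,c,[(round(x["confidence"],2),(np.array(x["at"])*W).round(1).tolist()) for x in r[:4]])
    if R[n,"top"] and R[n,"side"]:
        print("  tri",*[np.round(z,1) for z in tri(*[ray(S[c],np.array(R[n,c][0]["at"])*W) for c in("top","side")])])
cv2.imwrite("pics/both.png",cv2.resize(np.vstack([S["top"]["img"],S["side"]["img"]]),None,fx=.78,fy=.78)[:,:,::-1])
E
```

```text
pics
top [[-0.01, 1.0, -0.1, 506.01], [-1.0, -0.02, -0.0, 49.72], [-0.0, 0.1, 1.0, 1244.72], [0.0, 0.0, 0.0, 1.0]] 350.2580875805322 0.007200720665431229
side [[0.85, 0.34, -0.41, 80.04], [-0.53, 0.55, -0.64, -824.07], [0.01, 0.76, 0.65, 917.58], [0.0, 0.0, 0.0, 1.0]] 422.1889241041538 -0.14554093444097388
wrist [[0.25, -0.93, -0.28, 76.78], [0.97, 0.24, 0.08, 600.1], [-0.0, -0.29, 0.96, 372.35], [0.0, 0.0, 0.0, 1.0]] 299.72215692514794 -0.04885367809361719
pocket top [(0.85, [246.1, 185.8])]
pocket side [(0.15, [301.2, 271.6])]
  tri [ 796.7   92.1 -567.4] 176.1
mark top [(0.62, [222.0, 233.4])]
mark side [(0.65, [227.6, 166.3]), (0.38, [221.8, 210.7])]
  tri [535.8 165.6  75.9] 105.6
lever_hinge top [(0.83, [240.6, 202.2]), (0.19, [153.7, 182.9])]
lever_hinge side [(0.66, [232.0, 168.9])]
  tri [593.9 131.9  60.6] 1.1
lever_tip top [(0.5, [224.4, 232.0])]
lever_tip side [(0.47, [194.7, 168.5])]
  tri [490.9 187.9  67.3] 8.8
leg top [(0.66, [243.1, 217.6])]
leg side [(0.72, [215.7, 182.4])]
  tri [537.  128.3  31.1] 13.4
stand top [(0.75, [241.6, 208.0])]
stand side [(0.75, [229.7, 186.6])]
  tri [580.3 132.3 -10.1] 3.3
pad top [(0.7, [361.8, 180.6]), (0.66, [113.3, 228.3]), (0.65, [343.9, 219.3]), (0.59, [359.8, 212.6])]
pad side [(0.78, [268.5, 256.5]), (0.66, [325.1, 257.0]), (0.63, [302.3, 272.0]), (0.6, [274.8, 286.3])]
  tri [ 582.3 -250.2   53.8] 170.1
```

View pics/top0.png

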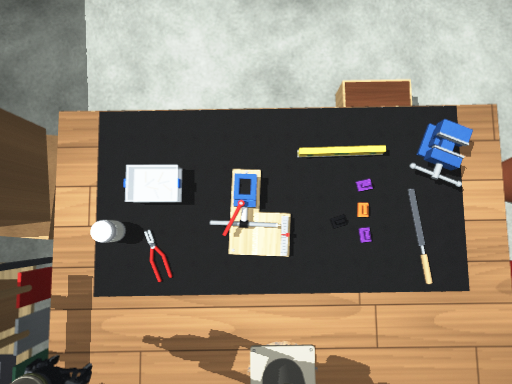

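View pics/side0.png

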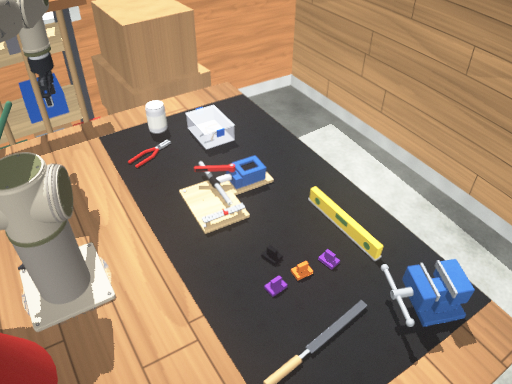

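The top view shows the orange pad at about (363,210). The collar is at (245,190), the lever tip at about (227,233), the T-bar runs from (212,223) to (280,225), and the rule is at (287,235). The purple pads (364,185 and 365,235) and the black one (338,220) are look-alikes.

Run:
```python
from h import *
from scipy.optimize import least_squares
S={c:snapshot(c) for c in("top","side")}
for c in S:
    h=cv2.cvtColor(S[c]["img"],cv2.COLOR_RGB2HSV);m=cv2.inRange(h,(8,170,120),(16,255,255))
    n,l,st,ce=cv2.connectedComponentsWithStats(m)
    for i in range(1,n):
        if st[i,4]>60: print(c,st[i],ce[i].round(1),onz(S[c],ce[i],12).round(1))
obs=[("top",(246.1,185.8),(68,0,53)),("top",(240.6,202.2),(10,10,65)),("top",(243.1,217.6),(-58,0,40)),("top",(241.6,208),(0,0,0)),
("side",(232,168.9),(10,10,65)),("side",(215.7,182.4),(-58,0,40)),("side",(229.7,186.6),(0,0,0))]
def w(q,p):
    c,s=np.cos(q[2]),np.sin(q[2]);return np.array([q[0]+c*p[0]-s*p[1],q[1]+s*p[0]+c*p[1],3+p[2]])
f=lambda q:np.concatenate([proj(S[c],w(q,p))-px for c,px,p in obs])
r=least_squares(f,[580,130,0],x_scale=[10,10,.1],loss="soft_l1");print(r.x,np.degrees(r.x[2]),r.fun.round(1))
for n,p in(("pocket",(68,0,53)),("leg",(-58,0,40)),("hinge",(10,10,65)),("mark",(-93,-140,40))):print(n,w(r.x,p).round(1),proj(S["top"],w(r.x,p)).round(1))
print(sense())
```

```text
top [361 203   8  14  66] [364.9 209.7] [ 565.1 -301.8   12. ]
side [291 264  22  16 167] [301.8 271.4] [ 563.1 -296.6   12. ]
[ 5.81787593e+02  1.19839475e+02 -7.74078542e-02] -4.435143344578883 [-0.6  0.3  0.6  0.4  0.2  5.5  3.5 -1.1  0.2 -1.2 -1.1 -0.9  1.6 -1. ]
pocket [649.6 114.6  56. ] [245.5 186.1]
leg [524.  124.3  43. ] [243.3 223.1]
hinge [592.5 129.   68. ] [241.2 202.6]
mark [478.2 -12.5  43. ] [283.6 236. ]
{'time': 0.95, 'joint_pos': array([ 7.06786120e+01,  7.47121669e+00,  8.52689893e+01,  2.99317509e-04,
        8.72605061e+01, -4.89393760e+00]), 'qd': array([-0.06307502,  0.10631227, -0.03854487, -0.03241941,  0.0089013 ,
        0.00596054]), 'joint_efforts': array([ 1.08506410e-03, -5.69316316e+01, -5.00877678e+01, -3.54130498e-05,
        8.83128941e-04, -2.46761647e-05]), 'tool_pos': array([149.4774815 , 581.08168056, 206.88028152]), 'tcp_rot': array([-1.79999316e+02, -3.58639260e-04,  1.65572535e+02]), 'ft_force': array([0.37529497, 0.07059921, 1.241955  ]), 'wrist_torque': array([-0.00701996,  0.04487308,  0.01236211]), 'grip_force': 0.0, 'finger_gap': 85.08683264340748}
```

Call:
{"fn": "send_rows", "kwargs": {"steps": [[[13.2, -16.7, 1.1], [0, 0, 0.175]], [[13.2, -16.7, 1.1], [0, 0, 0.175]], [[13.2, -16.7, 1.1], [0, 0, 0.175]], [[13.2, -16.7, 1.1], [0, 0, 0.175]], [[13.2, -16.7, 1.1], [0, 0, 0.175]], [[13.2, -16.7, 1.1], [0, 0, 0.175]], [[13.2, -16.7, 1.1], [0, 0, 0.175]], [[13.2, -16.7, 1.1], [0, 0, 0.175]], [[13.2, -16.7, 1.1], [0, 0, 0.175]], [[13.2, -16.7, 1.1], [0, 0, 0.175]]]}}

```text
time: 2.2
tool_pos: [537.7, 89.6, 239.6]
tcp_rot: [180.0, 0.0, 175.6]
ft_force: [0.8, 1.0, 0.4]
finger_gap: 85.0
grip_force: 0.0
```

Call:
{"fn": "send_rows", "kwargs": {"steps": [[[0, 0, 0], [0, 0, 0]], [[0, 0, 0], [0, 0, 0]], [[0, 0, 0], [0, 0, 0]]]}}

```text
time: 2.58
tool_pos: [535.9, 92.5, 239.2]
tcp_rot: [180.0, -0.0, 175.7]
ft_force: [0.1, -0.3, -0.2]
finger_gap: 85.4
grip_force: 0.0
```

Run:
```python
from h import *
s=snapshot("wrist");print(np.array(s["pose"]).round(2).tolist())
cv2.imwrite("pics/w1.png",s["img"][:,:,::-1]);np.save("w1.npy",s,allow_pickle=True)
for n,z in(("pocket",56),("mark",43),("lever_hinge",68),("lever_tip",68),("leg",43),("stand",3)):
    for x in finder.pinpoint(n,"wrist")[:2]:
        p=np.array(x["at"])*W;print(n,round(x["confidence"],2),p.round(1),onz(s,p,z).round(1))
e=sense();print(e["time"],e["tool_pos"],e["tcp_rot"])
```

```text
[[0.07, -0.95, -0.29, 461.2], [1.0, 0.07, 0.02, 98.74], [-0.0, -0.29, 0.96, 405.59], [0.0, 0.0, 0.0, 1.0]]
pocket 0.86 [281. 250.] [648.3 114.5  56. ]
mark 0.47 [165.2 127.3] [482.6 -14.3  43. ]
lever_hinge 0.8 [290.8 211. ] [590.6 128.4  68. ]
lever_tip 0.35 [279.5 189.2] [562.3 116.3  68. ]
leg 0.73 [282.9 151. ] [521.8 124.3  43. ]
stand 0.92 [281.3 190.9] [584.4 122.    3. ]
2.925 [536.36448188  91.88959443 239.27359849] [1.79999123e+02 1.42746215e-02 1.75648168e+02]
```

View pics/w1.png

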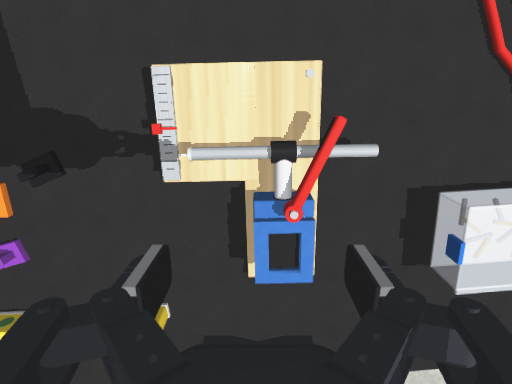

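The wrist view shows the T-bar from (188,154) to (378,151), the red mark at about (167,128), and the lever hinge at (293,215) with its tip at (342,120). The pocket is at (284,251) and the collar's rear corners are at (255,282) and (313,281).

Run:
```python
from h import *
from scipy.optimize import least_squares
s=np.load("w1.npy",allow_pickle=True).item()
obs=[((188.5,154),(-58,-115,40)),((378,151),(-58,115,40)),((293.5,214.5),(10,10,74)),((255,282),(112,-38,62)),((313,281),(112,38,62)),((284,251),(68,0,60)),((281.3,190.9),(0,0,0))]
def w(q,p):
    c,t=np.cos(q[2]),np.sin(q[2]);return np.array([q[0]+c*p[0]-t*p[1],q[1]+t*p[0]+c*p[1],3+p[2]])
f=lambda q:np.concatenate([proj(s,w(q,p))-px for px,p in obs])
r=least_squares(f,[580,120,-.07],x_scale=[10,10,.1],loss="soft_l1");q=r.x;print(q,np.degrees(q[2]),r.fun.round(1))
R=np.array([[np.cos(q[2]),-np.sin(q[2])],[np.sin(q[2]),np.cos(q[2])]])
for nm,px,z in(("mark",(167,128),43),("markred",(172,128),43),("tip",(342,120),68),("hinge",(293.5,214.5),77),("barL",(188.5,154),43),("barR",(378,151),43)):
    p=onz(s,px,z);print(nm,p.round(1),(R.T@(p[:2]-q[:2])).round(1))
for nm,p in(("pocket",(68,0,53)),("mark-93",(-93,-140,40))):print(nm,w(q,p).round(1),proj(s,w(q,p)).round(1))
print("tip.5",proj(s,w(q,(10-122*np.cos(.5),10+122*np.sin(.5),65))))
im=s["img"][110:170,140:200];cv2.imwrite("pics/w1m.png",cv2.resize(im,None,fx=8,fy=8,interpolation=cv2.INTER_NEAREST)[:,:,::-1])
h=cv2.cvtColor(s["img"],cv2.COLOR_RGB2HSV);m=(cv2.inRange(h,(0,150,100),(5,255,255))|cv2.inRange(h,(172,150,100),(180,255,255)))[:,:190]
ys,xs=np.nonzero(m)
k=(ys>115)&(ys<140)
for c in sorted(set(xs[k])): print(c,ys[k&(xs==c)].min(),ys[k&(xs==c)].max(),end="; ")
```

```text
[ 5.80638546e+02  1.21696693e+02 -5.59068979e-02] -3.2032292952490287 [ 0.7 -0.4 -0.6 -0.7  0.5 -0.5  0.   1.6 -0.3  1.6  0.1  1.6 -0.4 -2.6]
mark [483.6 -12.3  43. ] [ -89.4 -139.2]
markred [484.1  -6.3  43. ] [ -89.2 -133.2]
tip [487.9 189.4  68. ] [-96.4  62.5]
hinge [591.8 130.6  77. ] [10.6  9.5]
barL [516.8   9.2  43. ] [ -57.5 -115.9]
barR [530.1 240.6  43. ] [-57.1 115.9]
pocket [648.5 117.9  56. ] [283.6 250. ]
mark-93 [480.  -12.9  43. ] [166.  124.9]
tip.5 [347.46226236 119.27195961]
151 124 128; 152 124 134; 153 123 134; 154 123 134; 155 123 134; 156 124 134; 157 124 133; 158 124 133; 159 124 133; 160 124 133; 161 127 132; 162 127 129; 163 127 129; 164 127 129; 165 127 129; 166 127 129; 167 127 129; 168 127 129; 169 127 129; 170 127 128; 171 127 128; 172 127 128; 173 127 128; 174 127 128; 175 127 128; 176 128 128;
```

Call:
{"fn": "send_rows", "kwargs": {"steps": [[[0, -13.2, 0], [0, 0, 0]], [[0, -13.2, 0], [0, 0, 0]], [[0, -13.2, 0], [0, 0, 0]], [[0, -13.2, 0], [0, 0, 0]], [[0, -13.2, 0], [0, 0, 0]], [[0, -13.2, 0], [0, 0, 0]], [[0, -13.2, 0], [0, 0, 0]], [[0, -13.2, -1.5], [0, 0, 0]], [[0, -13.2, -1.5], [0, 0, 0]], [[0, -13.2, -1.5], [0, 0, 0]]]}}

```text
time: 4.18
tool_pos: [536.9, -303.8, 195.3]
tcp_rot: [180.0, 0.0, 175.7]
ft_force: [0.5, -0.0, -0.2]
finger_gap: 85.4
grip_force: 0.0
```

Run:
```python
from h import *
s=snapshot("wrist");np.save("w2.npy",s,allow_pickle=True)
h=cv2.cvtColor(s["img"],cv2.COLOR_RGB2HSV);m=cv2.inRange(h,(8,150,90),(17,255,255))
n,l,st,ce=cv2.connectedComponentsWithStats(m)
for i in range(1,n):
    if st[i,4]>60: print(st[i],ce[i].round(1),onz(s,ce[i],12).round(1))
for x in finder.pinpoint("pad","wrist"): p=np.array(x["at"])*W;print(x["confidence"],p,onz(s,p,3).round(1))
e=sense();print(e["time"],e["tool_pos"],e["tcp_rot"])
cv2.imwrite("pics/w2.png",cv2.resize(s["img"],None,fx=1.5,fy=1.5)[:,:,::-1])
```

```text
[263 177  11  23  64] [266.4 182.6] [ 557.6 -294.9   12. ]
0.84 [268.0832 185.5104] [ 564.  -292.9    3. ]
0.77 [264.192  249.9072] [ 652.5 -303.9    3. ]
0.74 [256.4096 114.3168] [ 477.1 -300.8    3. ]
0.55 [339.6096 148.608 ] [ 524.3 -204.1    3. ]
4.275 [ 537.68303264 -304.39250297  196.55934445] [-1.79917335e+02  1.53757764e-01  1.75664697e+02]
```

View pics/w2.png

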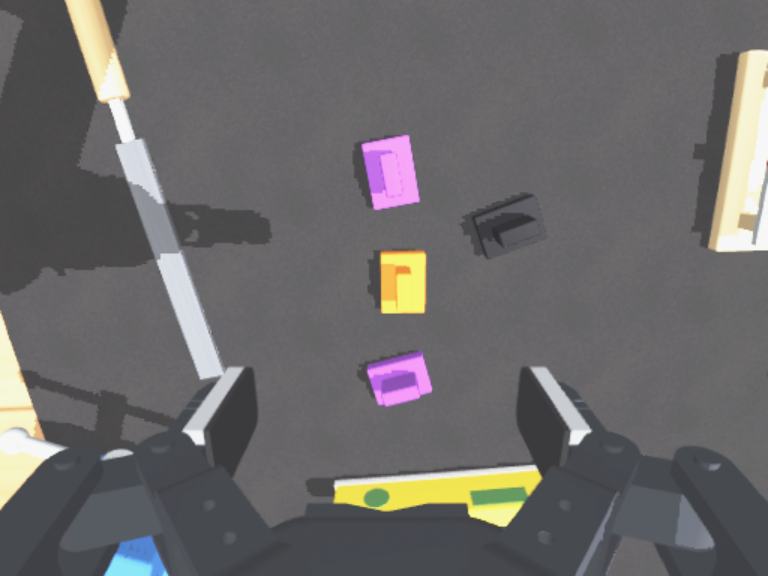

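Wrist view at 1.5x: the orange pad spans (380–425, 251–313), nearly square to the image. The purple pads are above and below it, the black one to the right, and there is room for the fingers.

```bash
cat > fitpad.py <<'E'
from h import *
from scipy.optimize import minimize
def fit(s,x0,zb,roi,lo=(8,110,60)):
    h=cv2.cvtColor(s["img"],cv2.COLOR_RGB2HSV);m=cv2.inRange(h,lo,(34,255,255));k=np.zeros_like(m);l,t,r,b=roi;k[t:b,l:r]=m[t:b,l:r]
    k=cv2.resize(k,None,fx=4,fy=4,interpolation=cv2.INTER_CUBIC)>127
    P=np.array([(sx*25,sy*18,z) for sx in(-1,1) for sy in(-1,1) for z in(0,12)]);F=np.array([(sx*15,sy*6,z) for sx in(-1,1) for sy in(-1,1) for z in(11,37)])
    def ren(q):
        a=np.zeros(k.shape,np.uint8);c,t=np.cos(q[2]),np.sin(q[2])
        for B in(P,F):
            pts=np.array([proj(s,(q[0]+c*p[0]-t*p[1],q[1]+t*p[0]+c*p[1],zb+p[2]))*4+1.5 for p in B])
            cv2.fillConvexPoly(a,cv2.convexHull((pts*16).astype(np.int32)),1,shift=4)
        return a>0
    cost=lambda q:1-(ren(q)&k).sum()/(ren(q)|k).sum()
    best=min((minimize(cost,[x0[0],x0[1],y],method="Nelder-Mead",options=dict(initial_simplex=[[x0[0]-4,x0[1]-4,y-.1],[x0[0]+6,x0[1],y],[x0[0],x0[1]+6,y],[x0[0],x0[1],y+.15]])) for y in (x0[2]-.15,x0[2],x0[2]+.15)),key=lambda r:r.fun)
    return best.x,best.fun,int(k.sum()/16)
E
python3 - <<'E'
from fitpad import *
s=np.load("w2.npy",allow_pickle=True).item()
print(fit(s,(565,-295,-.05),3,(245,158,292,216)))
E
```

```text
(array([ 5.64928219e+02, -2.92972374e+02, -5.52057051e-02]), np.float64(0.016646326580424753), 1268)
```

Call:
{"fn": "send_rows", "kwargs": {"steps": [[[0.91, 0.38, -2], [0, 0, 0.02]], [[0.91, 0.38, -3.5], [0, 0, 0.02]], [[0.91, 0.38, -4.5], [0, 0, 0.02]], [[0.91, 0.38, -4.5], [0, 0, 0.02]], [[0.91, 0.38, -4.5], [0, 0, 0.02]]], "fingers": 0.4, "squeeze": 40}}

```text
time: 4.9
tool_pos: [565.4, -293.9, 62.0]
tcp_rot: [-179.9, 0.2, 176.8]
ft_force: [-0.3, -0.1, 1.0]
finger_gap: 51.3
grip_force: 0.0
```

Call:
{"fn": "send_rows", "kwargs": {"steps": [[[0, 0.03, -0.8], [0, 0, 0]], [[0, 0.03, -1.45], [0, 0, 0]], [[0, 0.03, -1.45], [0, 0, 0]], [[0, 0.03, -1.45], [0, 0, 0]]]}}

```text
time: 5.4
tool_pos: [564.3, -292.7, 16.7]
tcp_rot: [-180.0, 0.1, 176.7]
ft_force: [0.0, 0.4, -0.1]
finger_gap: 51.1
grip_force: 0.0
```

Call:
{"fn": "send_rows", "kwargs": {"steps": [[[0, 0, 0], [0, 0, 0]], [[0, 0, 0], [0, 0, 0]], [[0, 0, 0], [0, 0, 0]], [[0, 0, 0], [0, 0, 0]], [[0, 0, 0], [0, 0, 0]]], "fingers": 1}}

```text
time: 6.02
tool_pos: [563.9, -292.3, 15.7]
tcp_rot: [-180.0, 0.0, 176.7]
ft_force: [-1.0, -0.4, -0.1]
finger_gap: -0.1
grip_force: 0.4
```

Run:
```python
from h import *
s=snapshot("wrist");np.save("w3.npy",s,allow_pickle=True);t=snapshot("side")
cv2.imwrite("pics/w3.png",np.hstack([cv2.resize(s["img"][130:330,130:390],(400,308)),cv2.resize(t["img"][200:354,200:400],(400,308))])[:,:,::-1])
e=sense();print(e["time"],e["tool_pos"],e["tcp_rot"],e["finger_gap"])
```

```text
6.125 [ 563.86912351 -292.26632202   15.73651731] [-1.79997608e+02  5.27066994e-03  1.76749816e+02] -0.17897699974826745
```

View pics/w3.png

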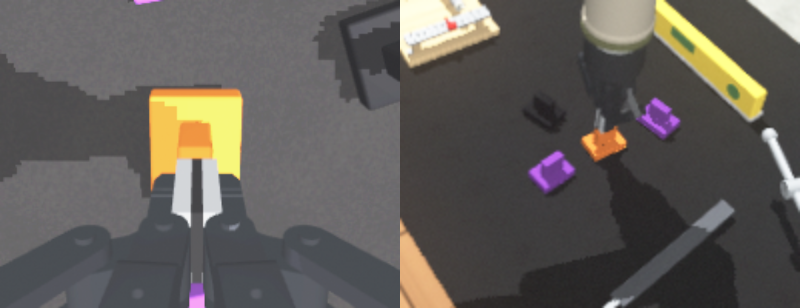

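Run:
```python
from h import *
s=np.load("w3.npy",allow_pickle=True).item()
f=lambda x,y:(130+x*.65,130+y*.65)
for n,p,z in(("topL",(150,92),3),("topR",(242,92),3),("finbotL",(178,148),15),("finbotR",(213,148),15),("fintopL",(180,122),15),("fintop40",(195,122),40),("fintop40b",(195,148),40),("tipL",(175,160),16),("tipR",(220,160),16),("tipmid",(198,160),16)):
    print(n,onz(s,f(*p),z).round(1))
for p in((551,-292,40),(551,-292,15),(553,-292,16),(575,-292,16)):print(p,(proj(s,p)-130)/.65)
m=cv2.resize(s["img"][175:300,200:320],None,fx=5,fy=5,interpolation=cv2.INTER_CUBIC);cv2.imwrite("pics/w3b.png",m[:,:,::-1])
```

```text
topL [ 541.1 -309.6    3. ]
topR [ 543.2 -272.3    3. ]
finbotL [ 561.1 -299.1   15. ]
finbotR [ 561.9 -285.4   15. ]
fintopL [ 550.3 -297.6   15. ]
fintop40 [ 541.4 -291.1   40. ]
fintop40b [ 550.6 -291.7   40. ]
tipL [ 565.7 -300.5   16. ]
tipR [ 566.7 -282.8   16. ]
tipmid [ 566.2 -291.5   16. ]
(551, -292, 40) [194.06765283 149.07148378]
(551, -292, 15) [194.51474313 122.98173196]
(553, -292, 16) [194.79752075 128.75154623]
(575, -292, 16) [197.95083739 180.08816354]
```

View pics/w3b.png

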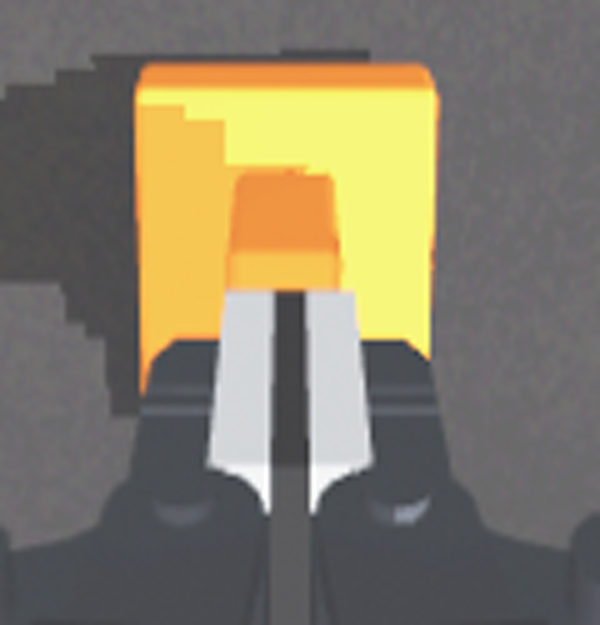

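The pad is undisturbed, with its fin front at (285,210–250). The fingers look shut above the fin, with their tips at row 290, so the real tips seem to sit higher than the stated TCP. I'll probe that by touching gently.

Call:
{"fn": "send_rows", "kwargs": {"steps": [[[0, 0, -0.05], [0, 0, 0]], [[0, 0, -0.1], [0, 0, 0]], [[0, 0, -0.1], [0, 0, 0]]]}}

```text
time: 6.5
tool_pos: [564.2, -292.6, 15.6]
tcp_rot: [-180.0, 0.0, 176.8]
ft_force: [-10.0, 6.1, 20.7]
finger_gap: 0.1
grip_force: 10.8
```

Call:
{"fn": "send_rows", "kwargs": {"steps": [[[0, 0, 0.3], [0, 0, 0]], [[0, 0, 0.3], [0, 0, 0]]]}}

```text
time: 6.75
tool_pos: [564.5, -292.7, 22.5]
tcp_rot: [-180.0, 0.1, 176.7]
ft_force: [-0.2, 0.1, 0.7]
finger_gap: -0.2
grip_force: 0.0
```

Run:
```python
from h import *
s=snapshot("wrist");np.save("w4.npy",s,allow_pickle=True);t=snapshot("side")
e=sense();print(e["time"],e["tool_pos"],e["ft_force"],e["finger_gap"])
a=cv2.resize(s["img"][150:290,180:340],(640,560),interpolation=cv2.INTER_CUBIC)[:, :400]
p=proj(t,(565,-293,30)).astype(int);print(p,proj(t,e["tool_pos"]),proj(t,(565,-293,40)))
b=cv2.resize(t["img"][p[1]-50:p[1]+30,p[0]-28:p[0]+29],(400,560),interpolation=cv2.INTER_CUBIC)
cv2.imwrite("pics/w4.png",np.hstack([a,b])[:,:,::-1])
```

```text
6.85 [ 563.79269288 -292.24796504   21.39005939] [ 0.01544913  0.27027044 -0.26403866] 0.47835223007602656
[302 266] [301.38131743 268.04480158] [302.4856176  263.64509926]
```

View pics/w4.png

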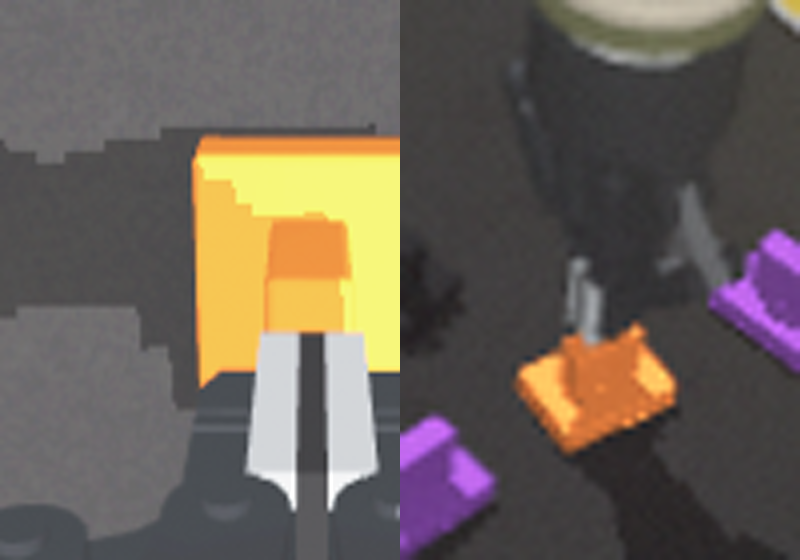

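The tips clearly sit just above the fin, so the real tips are about 24.5 mm above the reported TCP, and I'll correct for that. Next I open and go down 27 mm.

Call:
{"fn": "send_rows", "kwargs": {"steps": [[[0, 0, 0], [0, 0, 0]], [[0, 0, 0], [0, 0, 0]], [[0, 0, -0.3], [0, 0, 0]], [[0, 0, -0.6], [0, 0, 0]], [[0, 0, -0.88], [0, 0, 0]], [[0, 0, -0.88], [0, 0, 0]]], "fingers": 0.5}}

```text
time: 7.6
tool_pos: [562.8, -291.7, -6.3]
tcp_rot: [179.9, -0.1, 176.7]
ft_force: [-0.6, 0.4, 0.3]
finger_gap: 42.7
grip_force: 0.0
```

Call:
{"fn": "send_rows", "kwargs": {"steps": [[[0, 0, 0], [0, 0, 0]], [[0, 0, 0], [0, 0, 0]], [[0, 0, 0], [0, 0, 0]], [[0, 0, 0], [0, 0, 0]]], "fingers": 1}}

```text
time: 8.1
tool_pos: [564.2, -292.5, -4.2]
tcp_rot: [-180.0, 0.1, 176.7]
ft_force: [0.4, -0.5, 2.9]
finger_gap: 11.0
grip_force: 40.1
```

Call:
{"fn": "send_rows", "kwargs": {"steps": [[[0, 0, 1.5], [0, 0, 0]], [[0, 0, 3.5], [0, 0, 0]], [[0, 1.5, 4.5], [0, 0, 0]], [[0, 10.4, 4.5], [0, 0, 0]], [[0, 10.4, 4.5], [0, 0, 0]], [[0, 10.4, 4.5], [0, 0, 0]], [[0, 10.4, 4.5], [0, 0, 0]], [[0, 10.4, 4.5], [0, 0, 0]], [[0, 10.4, 4.5], [0, 0, 0]], [[0, 10.4, 4.5], [0, 0, 0]]]}}

```text
time: 9.35
tool_pos: [563.8, 18.4, 130.1]
tcp_rot: [-180.0, -0.0, 176.7]
ft_force: [0.0, -0.0, -1.5]
finger_gap: 11.2
grip_force: 39.7
```

Run:
```python
from h import *
s=snapshot("wrist");np.save("w5.npy",s,allow_pickle=True)
for n,z in(("pocket",56),("lever_hinge",68),("stand",3),("leg",43)):
    for x in finder.pinpoint(n,"wrist")[:1]:
        p=np.array(x["at"])*W;print(n,round(x["confidence"],2),p.round(1),onz(s,p,z).round(1))
e=sense();print(e["time"],e["tool_pos"],e["tcp_rot"],e["finger_gap"],e["grip_force"])
cv2.imwrite("pics/w5.png",cv2.resize(s["img"],None,fx=1.5,fy=1.5)[:,:,::-1])
```

```text
pocket 0.7 [367.3 274.1] [647.3 115.3  56. ]
lever_hinge 0.56 [393.7 223. ] [591.9 130.2  68. ]
stand 0.62 [359.4 189.2] [581.3 121.9   3. ]
leg 0.71 [378.2 136.5] [523.1 122.7  43. ]
9.6 [563.86892095  18.5569934  130.17322321] [-1.79991503e+02 -6.01516415e-03  1.76650750e+02] 11.179725765051927 39.74554359912872
```

View pics/w5.png

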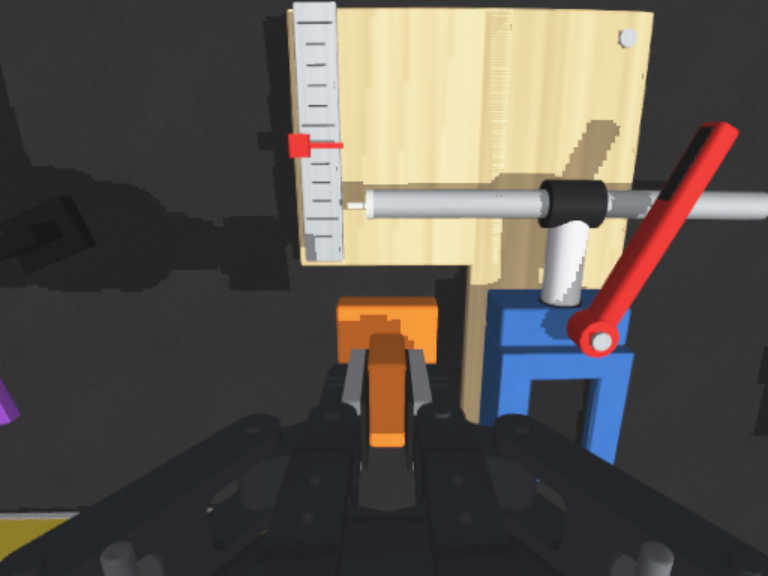

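Wrist view at 1.5x: the pad is held level with its front edge at (338–438, 298). The mark line is at (325,146), the bar tip at (366,205), the collar step corners at (503,353) and (633,353), and the hinge at (601,341).

Run:
```python
from h import *
from scipy.optimize import least_squares
A=np.load("w1.npy",allow_pickle=True).item();B=np.load("w5.npy",allow_pickle=True).item()
g=lambda x,y:((x+.5)/1.5-.5,(y+.5)/1.5-.5)
o1=[((188.5,154),(-58,-115,40)),((378,151),(-58,115,40)),((293.5,214.5),(10,10,74)),((255,282),(112,-38,62)),((313,281),(112,38,62)),((284,251),(68,0,60))]
o2=[(g(366,205),(-58,-115,40)),(g(601,341),(10,10,74)),(g(503,353),(24,-38,62)),(g(633,353),(24,38,62)),(g(573,205),(-58,0,40)),((367.3,274.1),(68,0,53))]
def w(q,p):
    c,t=np.cos(q[2]),np.sin(q[2]);return np.array([q[0]+c*p[0]-t*p[1],q[1]+t*p[0]+c*p[1],3+p[2]])
for nm,O in(("w1",[(A,o1)]),("w5",[(B,o2)]),("both",[(A,o1),(B,o2)])):
    f=lambda q:np.concatenate([proj(s,w(q,p))-px for s,o in O for px,p in o])
    r=least_squares(f,[580,120,-.07],x_scale=[10,10,.1],loss="soft_l1");q=r.x;print(nm,q.round(3),np.degrees(q[2]).round(2),"pocket",w(q,(68,0,53)).round(1));print(r.fun.round(1))
    R=np.array([[np.cos(q[2]),-np.sin(q[2])],[np.sin(q[2]),np.cos(q[2])]])
    for s,px in((A,(168,128)),(B,g(325,145.5))):
        p=onz(s,px,43);print("  mark",p.round(1),(R.T@(p[:2]-q[:2])).round(1))
# pad
def pd(q):
    c,t=np.cos(q[3]),np.sin(q[3]);return np.concatenate([proj(B,(q[0]+c*x-t*y,q[1]+t*x+c*y,q[2]+z))-g(*px) for (x,y,z),px in (((-25,-18,0),(338.5,298)),((-25,18,0),(437,298)),((-25,-18,12),(336.5,306)),((-25,18,12),(438.5,306)),((-15,-6,37),(369,368)),((-15,6,37),(405,368)),((15,-6,37),(369.5,446)),((15,6,37),(405,446)))])
r=least_squares(pd,[565,18,137,-.05]);print("pad",r.x.round(3),r.fun.round(1))
```

```text
w1 [ 5.80121e+02  1.21599e+02 -5.50000e-02] -3.15 pocket [648.  117.9  56. ]
[ 0.5 -0.8 -0.7 -1.2  0.4 -0.9  0.   1.3 -0.3  1.3  0.   1.2]
  mark [483.7 -11.1  43. ] [ -88.9 -137.8]
  mark [483.8 -10.4  43. ] [ -88.9 -137.1]
w5 [ 5.80656e+02  1.21349e+02 -5.90000e-02] -3.35 pocket [648.5 117.4  56. ]
[ 0.4 -1.2 -1.3 -0.6 -0.2  1.   0.7  0.7 -1.2 -0.5  2.1  1. ]
  mark [483.7 -11.1  43. ] [ -89.  -137.9]
  mark [483.8 -10.4  43. ] [ -89.  -137.2]
both [ 5.80517e+02  1.21476e+02 -5.60000e-02] -3.2 pocket [648.4 117.7  56. ]
[ 0.5 -0.5 -0.8 -0.8  0.3 -0.6 -0.1  1.6 -0.5  1.5 -0.1  1.5  0.4 -1.
 -1.1 -0.8 -0.   1.   1.   0.4 -1.2 -0.7  2.5  0.9]
  mark [483.7 -11.1  43. ] [ -89.2 -137.8]
  mark [483.8 -10.4  43. ] [ -89.2 -137.1]
pad [ 5.67157e+02  1.87540e+01  1.33965e+02 -5.80000e-02] [ 1.1 -0.4 -1.5 -0.4  0.2  1.2 -0.3  1.3 -0.8 -1.7  1.2 -1.7 -0.3  1.
  0.3  1. ]
```

Call:
{"fn": "send_rows", "kwargs": {"steps": [[[2.75, 3.3, 0], [0, 0, 0]], [[2.75, 3.3, 0], [0, 0, 0]], [[2.75, 3.3, -0.6], [0, 0, 0]], [[2.75, 3.3, -1.4], [0, 0, 0]], [[2.75, 3.3, -1.4], [0, 0, 0]], [[2.75, 3.3, -1.4], [0, 0, 0]]]}}

```text
time: 10.35
tool_pos: [646.4, 117.9, 88.9]
tcp_rot: [-180.0, 0.0, 176.7]
ft_force: [-0.0, -0.4, -1.0]
finger_gap: 11.2
grip_force: 39.8
```

Run:
```python
from h import *
s=snapshot("wrist");np.save("w6.npy",s,allow_pickle=True)
e=sense();print(e["time"],e["tool_pos"],e["tcp_rot"],e["ft_force"])
cv2.imwrite("pics/w6.png",cv2.resize(s["img"][140:330,150:400],None,fx=3,fy=3,interpolation=cv2.INTER_CUBIC)[:,:,::-1])
```

```text
10.4 [646.91249752 118.06157838  89.62046722] [1.79989947e+02 9.15174469e-02 1.76695852e+02] [ 0.1748752   0.28960101 -0.42325109]
```

View pics/w6.png

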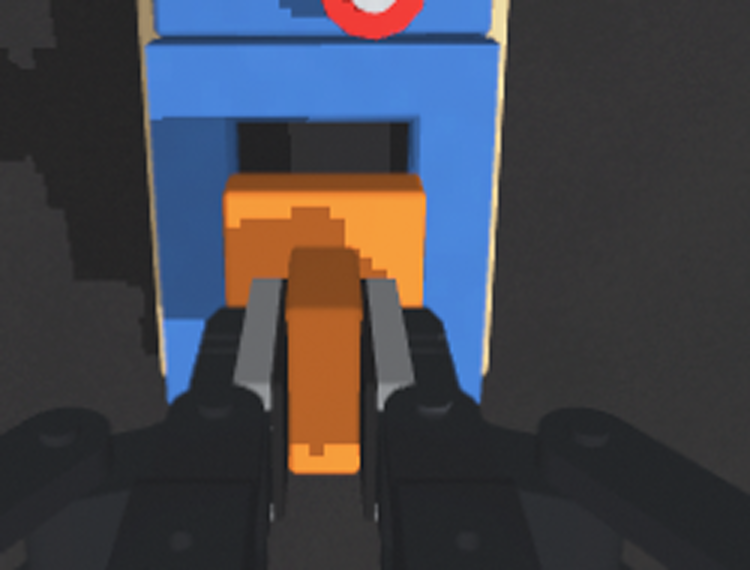

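The crop (3x) shows the pad above the pocket with its bottom front edge at (228–422, 175). The pocket opening's front edge is at row ~118 with sides at 235 and 415, and the collar's front edge corners are at (148,42) and (498,42).

Run:
```python
from h import *
from scipy.optimize import least_squares
s=np.load("w6.npy",allow_pickle=True).item()
g=lambda x,y:((x+.5)/3-.5+150,(y+.5)/3-.5+140)
for n,p,z in(("cL",(148,42),65),("cR",(498,42),65),("pkL",(235,120),63),("pkR",(415,120),63),("pkFront",(325,118),65),("hinge?",(372,2),77)):print(n,onz(s,g(*p),z).round(1))
def pd(q,zf=None):
    z0=q[2] if zf is None else zf
    c,t=np.cos(q[3]),np.sin(q[3]);return np.concatenate([proj(s,(q[0]+c*x-t*y,q[1]+t*x+c*y,z0+z))-g(*px) for (x,y,z),px in (((-25,-18,0),(228.5,175)),((-25,18,0),(422,175)),((-25,-18,12),(224,192)),((-25,18,12),(427,192)),((-15,-6,37),(289,309)),((-15,6,37),(361,309)),((15,-6,37),(289,472)),((15,6,37),(360,472)))])
r=least_squares(pd,[649,118,95,-.05]);print("pad",r.x.round(3),r.fun.round(1))
r=least_squares(pd,[649,118,95,-.05],args=(96,));print("pad z96",r.x.round(3))
print(np.array(s["pose"])[:3,3])
```

```text
cL [601.7  83.1  65. ]
cR [606.  157.7  65. ]
pkL [620.5 100.   63. ]
pkR [622.7 139.7  63. ]
pkFront [620.6 119.9  65. ]
hinge? [594.5 130.7  77. ]
pad [ 6.49356e+02  1.18280e+02  9.22650e+01 -5.90000e-02] [ 0.8 -0.7 -0.8 -0.6  0.   0.6 -0.2  0.7 -0.9 -0.2  0.9 -0.1 -0.2  0.1
  0.3  0.2]
pad z96 [ 6.47578e+02  1.18385e+02  8.99120e+01 -5.90000e-02]
[571.49466236 122.87034196 255.26824442]
```

Call:
{"fn": "send_rows", "kwargs": {"steps": [[[0, 0, -0.5], [0, 0, 0]], [[0, 0, -0.85], [0, 0, 0]], [[0, 0, -1.0], [0, 0, 0]], [[0, 0, -1.1], [0, 0, 0]], [[0, 0, -1.1], [0, 0, 0]]]}}

```text
time: 11.02
tool_pos: [646.1, 118.8, 54.9]
tcp_rot: [-180.0, -0.0, 176.8]
ft_force: [-1.1, 0.6, -0.5]
finger_gap: 11.1
grip_force: 39.8
```

Call:
{"fn": "send_rows", "kwargs": {"steps": [[[0, 0, -0.05], [0, 0, 0]], [[0, 0, -0.1], [0, 0, 0]], [[0, 0, -0.13], [0, 0, 0]]]}}

```text
time: 11.4
tool_pos: [646.3, 118.7, 51.3]
tcp_rot: [-180.0, 0.0, 176.7]
ft_force: [-0.2, 0.2, -1.0]
finger_gap: 11.2
grip_force: 39.8
```

Call:
{"fn": "send_rows", "kwargs": {"steps": [[[0, 0, -0.05], [0, 0, 0]], [[0, 0, -0.1], [0, 0, 0]], [[0, 0, -0.13], [0, 0, 0]]]}}

```text
time: 11.78
tool_pos: [646.5, 118.8, 48.8]
tcp_rot: [180.0, 0.0, 176.8]
ft_force: [-6.5, -1.1, 12.4]
finger_gap: 11.0
grip_force: 41.5
```

Call:
{"fn": "send_rows", "kwargs": {"steps": [[[0, 0, 0.02], [0, 0, 0]], [[0, 0, 0.02], [0, 0, 0]], [[0, 0, 0.02], [0, 0, 0]], [[0, 0, 0.02], [0, 0, 0]]], "fingers": 0.5}}

```text
time: 12.28
tool_pos: [646.3, 118.7, 47.9]
tcp_rot: [-180.0, -0.0, 176.7]
ft_force: [0.3, 0.5, 0.0]
finger_gap: 42.9
grip_force: 0.0
```

Call:
{"fn": "send_rows", "kwargs": {"steps": [[[0, 0, 1], [0, 0, 0]], [[0, 0, 2.5], [0, 0, 0]], [[0, 0, 4], [0, 0, 0]], [[-1, 0, 5], [0, 0, 0]], [[-2, 0, 5], [0, 0, 0]], [[-2, 0, 5], [0, 0, 0]]]}}

```text
time: 13.02
tool_pos: [585.2, 118.9, 198.5]
tcp_rot: [180.0, 0.0, 176.8]
ft_force: [-0.0, 0.3, -0.1]
finger_gap: 42.5
grip_force: 0.0
```

Run:
```python
from fitpad import *
s=snapshot("wrist");np.save("w7.npy",s,allow_pickle=True)
e=sense();print(e["time"],e["tool_pos"],e["tcp_rot"],e["ft_force"],e["finger_gap"])
p=proj(s,(648.4,118,70)).astype(int);print(p)
print(fit(s,(648.4,118,-.055),56,(p[0]-50,p[1]-60,p[0]+50,p[1]+60)))
g=lambda x,y:(x,y)
cv2.imwrite("pics/w7.png",cv2.resize(s["img"][90:340,150:410],None,fx=2.3,fy=2.3,interpolation=cv2.INTER_CUBIC)[:,:,::-1])
```

```text
13.075 [586.00121649 118.79934098 198.25380435] [1.79995507e+02 2.76550770e-02 1.76762278e+02] [ 0.47832998 -0.09674793  1.11654449] 42.44230094993036
[260 234]
(array([ 6.48881667e+02,  1.18293771e+02, -6.39513680e-02]), np.float64(0.07950446918613763), 1472)
```

View pics/w7.png

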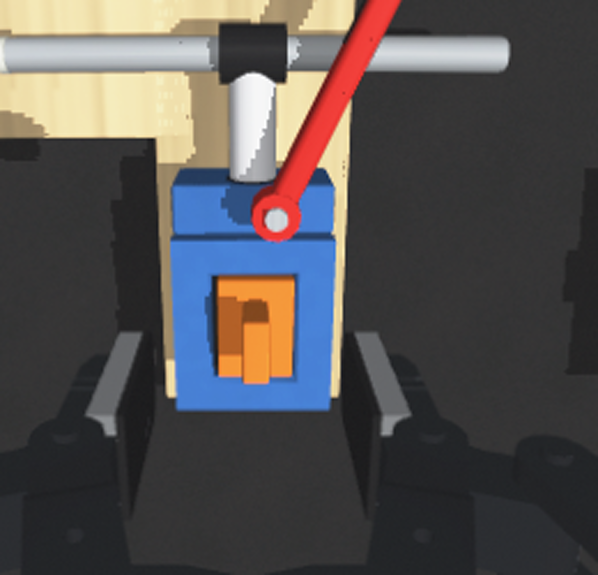

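The pad is fully seated in the pocket, centred and square. Now the leg: shut the fingers and go to stand (-25, 95).

Call:
{"fn": "send_rows", "kwargs": {"steps": [[[-0.83, 3.3, 0], [0, 0, 0]], [[-0.83, 3.3, 0], [0, 0, 0]], [[-0.83, 3.3, -2], [0, 0, 0]], [[-0.83, 3.3, -4], [0, 0, 0]], [[-0.83, 3.3, -5], [0, 0, 0]], [[-0.83, 3.3, -5.8], [0, 0, 0]], [[-0.83, 3.3, -6.2], [0, 0, 0]], [[-0.83, 3.3, -6.2], [0, 0, 0]]], "fingers": 1, "squeeze": 60}}

```text
time: 14.08
tool_pos: [561.1, 217.5, 11.0]
tcp_rot: [-180.0, -0.1, 176.7]
ft_force: [0.2, -0.2, 0.4]
finger_gap: -0.2
grip_force: 0.0
```

Call:
{"fn": "send_rows", "kwargs": {"steps": [[[-0.4, 0.02, 0], [0, 0, 0]], [[-0.7, 0.04, 0], [0, 0, 0]], [[-0.95, 0.05, 0], [0, 0, 0]], [[-1.17, 0.065, 0], [0, 0, 0]], [[-1.17, 0.065, 0], [0, 0, 0]]]}}

```text
time: 14.7
tool_pos: [526.5, 220.0, 12.8]
tcp_rot: [180.0, 0.1, 176.8]
ft_force: [3.7, 0.6, 3.0]
finger_gap: 0.2
grip_force: 1.8
```

```bash
cat > meas.py <<'E'
from h import *
# bar centre line and mark in stand x, wrist + side + top
q=(580.5,121.5,-.0565);R=np.array([[np.cos(q[2]),-np.sin(q[2])],[np.sin(q[2]),np.cos(q[2])]])
st=lambda p:(R.T@(np.array(p)[:2]-q[:2])).round(1)
e=sense();print(e["time"],e["tool_pos"].round(1),e["tcp_rot"].round(2),e["ft_force"].round(1),"tool_st",st(e["tool_pos"]))
for c in("wrist","side","top"):
    s=snapshot(c);np.save("m_"+c+".npy",s,allow_pickle=True)
    for n,z in(("leg",43),("mark",43),("lever_tip",68),("lever_hinge",68)):
        for x in finder.pinpoint(n,c)[:1]:
            p=np.array(x["at"])*W;print(c,n,round(x["confidence"],2),p.round(1),st(onz(s,p,z)))
E
python3 meas.py
```

```text
14.7 [526.5 220.   12.8] [1.7997e+02 7.0000e-02 1.7676e+02] [3.7 0.6 3. ] tool_st [-59.5  95.3]
wrist leg 0.68 [ 66.4 220. ] [-78.2  -0.2]
wrist mark 0.59 [173.5 196.4] [-90.7  55.3]
wrist lever_tip 0.68 [172.9 195.7] [-99.1  62.5]
side leg 0.83 [210.1 184. ] [-74.4  -5.1]
side mark 0.41 [221.9 211.3] [ -94.9 -136.4]
side lever_tip 0.68 [191.  171.2] [-113.5   55.1]
side lever_hinge 0.95 [228.4 167.6] [ 1.  14.3]
top leg 0.56 [242.2 225.6] [-65.2   2.9]
top lever_hinge 0.88 [243.1 203. ] [10.5  1.8]
```

Call:
{"fn": "send_rows", "kwargs": {"steps": [[[-0.2, 0.01, 0], [0, 0, 0]], [[-0.36, 0.02, 0], [0, 0, 0]], [[-0.36, 0.02, 0], [0, 0, 0]], [[-0.36, 0.02, 0], [0, 0, 0]]]}}

```text
time: 15.95
tool_pos: [515.4, 220.2, 11.9]
tcp_rot: [-180.0, -0.0, 176.8]
ft_force: [4.0, 0.9, 2.3]
finger_gap: 0.1
grip_force: 2.0
```

```bash
cat > m2.py <<'E'
from h import *
q=(580.5,121.5,-.0565);R=np.array([[np.cos(q[2]),-np.sin(q[2])],[np.sin(q[2]),np.cos(q[2])]])
st=lambda p:(R.T@(np.array(p)[:2]-q[:2]))
wd=lambda p:np.array([*(R@np.array(p[:2])+q[:2]),p[2]+3])
e=sense();print(e["time"],e["tool_pos"].round(1),e["ft_force"].round(1),"tool_st",st(e["tool_pos"]).round(1))
import sys
for c in sys.argv[1:]:
    s=snapshot(c);np.save("m_"+c+".npy",s,allow_pickle=True);im=s["img"].astype(np.float32)
    def prof(y,z,a=-125,b=-55):  # profile across the bar along stand x
        xs=np.arange(a,b,.5);pts=np.array([proj(s,wd((x,y,z))) for x in xs],np.float32)
        v=cv2.remap(im,pts[None,:,0],pts[None,:,1],cv2.INTER_LINEAR)[0];return xs,v
    for y in(-100,-80,-60,-40,-25,25,40,60,75):
        xs,v=prof(y,40);p=proj(s,wd((-90,y,40)))
        if not(5<p[0]<507 and 5<p[1]<379):continue
        sat=v.max(1)-v.min(1);m=sat<35  # grey steel vs wood/mat
        k=np.nonzero(m)[0]
        if len(k):
            g=np.split(k,np.nonzero(np.diff(k)>1)[0]+1);g=max(g,key=len);print(c,y,"bar",xs[g[0]],xs[g[-1]],"mid",(xs[g[0]]+xs[g[-1]])/2)
    for y in(-135,-138,-141,-144):
        xs,v=prof(y,40);red=v[:,0]-v[:,1:].max(1);red=np.clip(red-15,0,None)
        if red.sum()>30:print(c,y,"mark",((xs*red).sum()/red.sum()).round(1),red.max().round(0))
E
python3 m2.py side wrist; python3 meas.py | grep -E "leg|tip|mark"
```

```text
15.95 [515.4 220.2  11.9] [4.  0.9 2.3] tool_st [-70.6  94.9]
side -100 bar -97.5 -81.0 mid -89.25
side -80 bar -97.5 -81.0 mid -89.25
side -60 bar -98.0 -80.5 mid -89.25
side -40 bar -98.5 -80.5 mid -89.5
side -25 bar -101.5 -80.5 mid -91.0
side 25 bar -125.0 -55.5 mid -90.25
side 40 bar -125.0 -55.5 mid -90.25
side 60 bar -125.0 -60.0 mid -92.5
side 75 bar -125.0 -57.5 mid -91.25
side -135 mark -88.7 60.0
side -138 mark -87.8 101.0
side -141 mark -87.3 111.0
side -144 mark -87.5 117.0
wrist -25 bar -97.5 -77.0 mid -87.25
wrist 25 bar -97.5 -81.0 mid -89.25
wrist 40 bar -98.0 -81.0 mid -89.5
wrist 60 bar -125.0 -92.0 mid -108.5
wrist 75 bar -125.0 -55.5 mid -90.25
wrist lever_tip 0.88 [177.  223.3] [-98.7  63.1]
side leg 0.59 [207.8 185. ] [-82.9  -6.1]
side mark 0.57 [225.1 209.6] [ -83.4 -134.1]
side lever_tip 0.64 [231.5 188.4] [-35.8 -82.9]
top leg 0.74 [244.9 232.3] [-87.5  -7.4]
top mark 0.27 [242.2 205.4] [3.8 6.2]
```

The bar is at -89.3 and the mark at -88.9 in the stand's x, with about 4 N of hold and the lever still open. Next, slide along the bar to close the lever.

Call:
{"fn": "send_rows", "kwargs": {"steps": [[[-0.01, -0.2, 0], [0, 0, 0]], [[-0.02, -0.4, 0], [0, 0, 0]], [[-0.03, -0.6, 0], [0, 0, 0]], [[-0.045, -0.8, 0], [0, 0, 0]], [[-0.055, -1.0, 0], [0, 0, 0]], [[-0.07, -1.2, 0], [0, 0, 0]], [[-0.08, -1.4, 0], [0, 0, 0]], [[-0.09, -1.6, 0], [0, 0, 0]], [[-0.09, -1.6, 0], [0, 0, 0]]]}}

```text
time: 17.92
tool_pos: [512.9, 172.7, 12.5]
tcp_rot: [179.9, 0.0, 176.7]
ft_force: [1.9, 4.0, 5.3]
finger_gap: 0.3
grip_force: 4.4
```

```bash
python3 m2.py side | head -8; python3 meas.py | grep -E "tool|leg|tip|hinge"
```

```text
17.925 [512.9 172.7  12.5] [1.9 4.  5.3] tool_st [-70.4  47.3]
side -100 bar -97.5 -81.0 mid -89.25
side -80 bar -97.5 -81.0 mid -89.25
side -60 bar -98.0 -80.5 mid -89.25
side -40 bar -98.5 -81.0 mid -89.75
side -25 bar -101.5 -81.0 mid -91.25
side 25 bar -125.0 -55.5 mid -90.25
side 40 bar -125.0 -76.0 mid -100.5
17.975 [512.9 172.7  12.6] [1.7995e+02 1.0000e-02 1.7674e+02] [1.7 3.  6. ] tool_st [-70.4  47.3]
wrist leg 0.79 [156.9 217.1] [-91.   -1.7]
wrist lever_tip 0.94 [211.2 196. ] [-109.9   29.6]
side leg 0.74 [207.8 186.1] [-85.1 -11. ]
side lever_tip 0.83 [195.6 175.9] [-109.6   25.6]
top leg 0.52 [240.7 230.1] [-80.7   7.2]
top lever_tip 0.56 [245.  184.5] [73.4 -1.7]
top lever_hinge 0.67 [242.1 202.1] [13.4  5.2]
```

Call:
{"fn": "send_rows", "kwargs": {"steps": [[[-0.01, -0.15, 0], [0, 0, 0]], [[-0.015, -0.27, 0], [0, 0, 0]], [[-0.02, -0.35, 0], [0, 0, 0]], [[-0.02, -0.35, 0], [0, 0, 0]]]}}

```text
time: 19.23
tool_pos: [512.2, 162.5, 12.5]
tcp_rot: [179.9, 0.0, 176.7]
ft_force: [1.7, 4.5, 4.8]
finger_gap: -0.2
grip_force: 5.0
```

Call:
{"fn": "send_rows", "kwargs": {"steps": [[[0, -0.05, 0], [0, 0, 0]], [[0, -0.1, 0], [0, 0, 0]], [[0, -0.1, 0], [0, 0, 0]]]}}

```text
time: 19.6
tool_pos: [512.0, 159.7, 12.4]
tcp_rot: [179.9, -0.0, 176.8]
ft_force: [1.1, 5.0, 6.6]
finger_gap: -0.3
grip_force: 5.1
```

Call:
{"fn": "send_rows", "kwargs": {"steps": [[[0, -0.03, 0], [0, 0, 0]], [[0, -0.06, 0], [0, 0, 0]], [[0, -0.06, 0], [0, 0, 0]]]}}

```text
time: 19.98
tool_pos: [512.0, 158.7, 12.5]
tcp_rot: [179.9, -0.0, 176.8]
ft_force: [1.4, 9.0, 5.1]
finger_gap: 0.3
grip_force: 6.4
```

```bash
python3 m2.py side wrist| grep -E "tool|side -[1864]|wrist|mark"; python3 meas.py | grep -E "leg|tip|hinge"
```

```text
19.975 [512.  158.7  12.5] [1.4 9.  5.1] tool_st [-70.5  33.3]
side -100 bar -97.5 -81.0 mid -89.25
side -80 bar -97.5 -81.5 mid -89.5
side -60 bar -98.0 -81.0 mid -89.5
side -40 bar -98.5 -81.0 mid -89.75
side -135 mark -88.7 60.0
side -138 mark -87.9 100.0
side -141 mark -87.3 110.0
side -144 mark -87.5 115.0
wrist -80 bar -97.5 -81.0 mid -89.25
wrist -60 bar -97.5 -81.0 mid -89.25
wrist -40 bar -97.5 -81.0 mid -89.25
wrist -25 bar -98.0 -81.0 mid -89.5
wrist 25 bar -77.5 -55.5 mid -66.5
wrist 40 bar -98.0 -55.5 mid -76.75
wrist 60 bar -125.0 -55.5 mid -90.25
wrist 75 bar -125.0 -55.5 mid -90.25
wrist leg 0.93 [188.4 218.9] [-90.2  -0.3]
wrist lever_tip 0.81 [197.  192.2] [-111.5   10. ]
side leg 0.59 [208.1 186.4] [-85.  -12.7]
side lever_tip 0.7 [198.2 180.2] [-110.6    1.9]
side lever_hinge 0.87 [229.1 168.5] [1.  9.1]
top leg 0.47 [246. 231.] [-83.1 -11.1]
top lever_tip 0.25 [339.8 154.3] [ 190.4 -319.9]
top lever_hinge 0.72 [242.2 204.6] [5.  4.6]
```

```bash
python3 -c "
from h import *
print(order.hand_in());e=sense();print(e['time'],e['ft_force'])"
```

```text
the job is handed in; nothing more can be done
None
the job is handed in; nothing more can be done
```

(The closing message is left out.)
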